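# Tidy the bathroom drawer: tubes into their cradles, drawer home

## Task

First clear the open drawer: lift out the nail brush and the pumice block, whichever is there, and lay them inside the grey tray. Then lower every cream tube on the counter into a cradle of its own in the drawer, letting each settle in its V-notches before you let go, and finally push the drawer gently fully home past its detent, without slamming it. Leave everything else on the counter where it is.

Things in the scene. Friction and masses are not known exactly. Their poses are not given: they have to be found in the camera images.
- tube_a: TUBE_A: a rigid aluminium cream tube with a red band round it, possibly absent. Round body 30 mm in diameter, 140 mm long in all, including a white hexagonal cap (25 mm long, 30 mm across flats, which keeps it from rolling away) at its -x end. About 90 g. Origin on its axis at mid length; x runs along the tube, away from the cap. It lies on the counter with its axis 15 mm up.
- tube_b: TUBE_B: a rigid aluminium cream tube with a blue band round it, possibly absent. Round body 30 mm in diameter, 140 mm long in all, including a white hexagonal cap (25 mm long, 30 mm across flats, which keeps it from rolling away) at its -x end. About 90 g. Origin on its axis at mid length; x runs along the tube, away from the cap. It lies on the counter with its axis 15 mm up.
- tube_c: TUBE_C: a rigid aluminium cream tube with a yellow band round it, possibly absent. Round body 30 mm in diameter, 140 mm long in all, including a white hexagonal cap (25 mm long, 30 mm across flats, which keeps it from rolling away) at its -x end. About 90 g. Origin on its axis at mid length; x runs along the tube, away from the cap. It lies on the counter with its axis 15 mm up.
- tube_d: TUBE_D: a rigid aluminium cream tube with a green band round it, possibly absent. Round body 30 mm in diameter, 140 mm long in all, including a white hexagonal cap (25 mm long, 30 mm across flats, which keeps it from rolling away) at its -x end. About 90 g. Origin on its axis at mid length; x runs along the tube, away from the cap. It lies on the counter with its axis 15 mm up.
- nail_brush: wooden nail brush with white bristles below, block-shaped, 95 mm long (x), 40 mm wide (y), 26 mm high (z), about 75 g, possibly absent. Origin at the middle of the block. At the start it lies along one of the four cradles in the open drawer, its underside 41 mm above the counter.
- pumice: pale grey pumice block, 95 mm long (x), 40 mm wide (y), 26 mm high (z), about 75 g, possibly absent. Origin at the middle of the block. At the start it lies along one of the four cradles in the open drawer, its underside 41 mm above the counter.
- tray_floor (a point): middle of the inner floor of the fixed square concrete-grey ceramic tray: floor 6 mm above the counter, 140 x 140 mm inside, with an 8 mm wide rim standing 8 mm above the floor. x and y run along its sides.
- drawer (a joint): how far the drawer is out, m: 0 = fully home, at most 0.18; starts 0.164 to 0.178. It slides towards the robot (its own -x) out of a fixed clear box 200 mm deep, 290 wide, 85 high. Moves at 2 to 3 N; over the last 13 mm it rides over a sprung detent (up to 5 N more), which from about 5 mm on pulls it home against its end stop.
- handle (a point): middle of the drawer's dark bar handle, a 10 mm round bar 100 mm long along y, 52 mm above the counter, with a 27 mm clear gap behind the bar. The wooden drawer front is 6 mm thick, 288 mm wide, 6 to 78 mm above the counter. Frame: the drawer's, +x into the unit.
- groove0 (a point): cradle 0 of the drawer (0 to 3 along +y, 60 mm apart): where the middle of a seated tube's axis lies, 42 mm above the counter; moves with the drawer. x along the cradle, into the unit. The cradle is two blue V-notches with 45 degree sides, 12 mm thick, centred 32 mm before and behind this point (52 mm free between them for fingers); V bottom 21 mm, notch tops 46 mm above the counter.
- groove1 (a point): cradle 1 of the drawer (0 to 3 along +y, 60 mm apart): where the middle of a seated tube's axis lies, 42 mm above the counter; moves with the drawer. x along the cradle, into the unit. Notches as at cradle 0. The tube's round body has to lie in both notches, cap either way; a tube with its middle here does.
- groove2 (a point): cradle 2 of the drawer (0 to 3 along +y, 60 mm apart): where the middle of a seated tube's axis lies, 42 mm above the counter; moves with the drawer. x along the cradle, into the unit. Notches as at cradle 0. Drawer floor 12 mm, drawer side walls up to 22 mm above the counter.
- groove3 (a point): cradle 3 of the drawer (0 to 3 along +y, 60 mm apart): where the middle of a seated tube's axis lies, 42 mm above the counter; moves with the drawer. x along the cradle, into the unit. Notches as at cradle 0. At the start opening the back end of a tube centred here lies about 20 mm before the unit's front face.
- tumbler: glass tumbler, 74 mm wide, 100 mm tall. Not part of the job. Origin at its underside.
- toothbrush: mint green toothbrush, 170 mm long, lying in front of the robot, origin under it. Not part of the job. Origin at its underside.
- cream_jar: white cream jar with wooden lid, 60 mm wide, 45 mm tall, standing on top of the drawer unit. Not part of the job. Origin at its underside.
- soap_dish: white soap dish with soap, 110 x 80 x 36 mm. Not part of the job. Origin at its underside.
- cotton_jar: glass cotton jar, 84 mm wide, 90 mm tall. Not part of the job. Origin at its underside.

How it is judged:
On the way, in this order (a step that is already met when the one before it is completed fails the run):
1. the stray brush and pumice block lie released inside the grey tray, the drawer still open (x of nail_brush in the frame of tray_floor between -0.06 and 0.06 m and y of nail_brush in the frame of tray_floor between -0.06 and 0.06 m and z of nail_brush in the frame of tray_floor between 0.005 and 0.023 m and angle between nail_brush's own x axis and vertical between 1.49 and 1.65 rad and x of pumice in the frame of tray_floor between -0.06 and 0.06 m and y of pumice in the frame of tray_floor between -0.06 and 0.06 m and z of pumice in the frame of tray_floor between 0.005 and 0.023 m and angle between pumice's own x axis and vertical between 1.49 and 1.65 rad and contact force between each of nail_brush, pumice and the fingers below 0.05 N and linear speed of each of nail_brush, pumice below 0.03 m/s and value of joint drawer above 0.12 m), for 0.2 s.
2. every tube lies settled and released in a cradle of the open drawer (((distance between tube_a and groove0 below 0.014 m and z of tube_a in the frame of groove0 below 0.005 m and angle between the x axis of tube_a and the x axis of groove0, either way round below 0.1 rad) or (distance between tube_a and groove1 below 0.014 m and z of tube_a in the frame of groove1 below 0.005 m and angle between the x axis of tube_a and the x axis of groove1, either way round below 0.1 rad) or (distance between tube_a and groove2 below 0.014 m and z of tube_a in the frame of groove2 below 0.005 m and angle between the x axis of tube_a and the x axis of groove2, either way round below 0.1 rad) or (distance between tube_a and groove3 below 0.014 m and z of tube_a in the frame of groove3 below 0.005 m and angle between the x axis of tube_a and the x axis of groove3, either way round below 0.1 rad)) and ((distance between tube_b and groove0 below 0.014 m and z of tube_b in the frame of groove0 below 0.005 m and angle between the x axis of tube_b and the x axis of groove0, either way round below 0.1 rad) or (distance between tube_b and groove1 below 0.014 m and z of tube_b in the frame of groove1 below 0.005 m and angle between the x axis of tube_b and the x axis of groove1, either way round below 0.1 rad) or (distance between tube_b and groove2 below 0.014 m and z of tube_b in the frame of groove2 below 0.005 m and angle between the x axis of tube_b and the x axis of groove2, either way round below 0.1 rad) or (distance between tube_b and groove3 below 0.014 m and z of tube_b in the frame of groove3 below 0.005 m and angle between the x axis of tube_b and the x axis of groove3, either way round below 0.1 rad)) and ((distance between tube_c and groove0 below 0.014 m and z of tube_c in the frame of groove0 below 0.005 m and angle between the x axis of tube_c and the x axis of groove0, either way round below 0.1 rad) or (distance between tube_c and groove1 below 0.014 m and z of tube_c in the frame of groove1 below 0.005 m and angle between the x axis of tube_c and the x axis of groove1, either way round below 0.1 rad) or (distance between tube_c and groove2 below 0.014 m and z of tube_c in the frame of groove2 below 0.005 m and angle between the x axis of tube_c and the x axis of groove2, either way round below 0.1 rad) or (distance between tube_c and groove3 below 0.014 m and z of tube_c in the frame of groove3 below 0.005 m and angle between the x axis of tube_c and the x axis of groove3, either way round below 0.1 rad)) and ((distance between tube_d and groove0 below 0.014 m and z of tube_d in the frame of groove0 below 0.005 m and angle between the x axis of tube_d and the x axis of groove0, either way round below 0.1 rad) or (distance between tube_d and groove1 below 0.014 m and z of tube_d in the frame of groove1 below 0.005 m and angle between the x axis of tube_d and the x axis of groove1, either way round below 0.1 rad) or (distance between tube_d and groove2 below 0.014 m and z of tube_d in the frame of groove2 below 0.005 m and angle between the x axis of tube_d and the x axis of groove2, either way round below 0.1 rad) or (distance between tube_d and groove3 below 0.014 m and z of tube_d in the frame of groove3 below 0.005 m and angle between the x axis of tube_d and the x axis of groove3, either way round below 0.1 rad)) and contact force between each of tube_a, tube_b, tube_c, tube_d and the fingers below 0.05 N and linear speed of each of tube_a, tube_b, tube_c, tube_d below 0.03 m/s and value of joint drawer above 0.12 m), for 0.2 s.
3. the drawer is fully home (value of joint drawer below 0.004 m), for 0.2 s.
At the end, for the whole second after the job is handed in: Drawer under 4 mm open; each tube within 14 mm of a cradle point, under 5 mm above it, within 0.1 rad of its line; brush and pumice level on the tray floor, middle within 60 mm of the tray's middle along each side; all released and at rest (x of nail_brush in the frame of tray_floor between -0.06 and 0.06 m and y of nail_brush in the frame of tray_floor between -0.06 and 0.06 m and z of nail_brush in the frame of tray_floor between 0.005 and 0.023 m and angle between nail_brush's own x axis and vertical between 1.49 and 1.65 rad and x of pumice in the frame of tray_floor between -0.06 and 0.06 m and y of pumice in the frame of tray_floor between -0.06 and 0.06 m and z of pumice in the frame of tray_floor between 0.005 and 0.023 m and angle between pumice's own x axis and vertical between 1.49 and 1.65 rad and contact force between each of nail_brush, pumice, tube_a, tube_b, tube_c, tube_d and the fingers below 0.05 N and linear speed of each of nail_brush, pumice, tube_a, tube_b, tube_c, tube_d below 0.03 m/s and ((distance between tube_a and groove0 below 0.014 m and z of tube_a in the frame of groove0 below 0.005 m and angle between the x axis of tube_a and the x axis of groove0, either way round below 0.1 rad) or (distance between tube_a and groove1 below 0.014 m and z of tube_a in the frame of groove1 below 0.005 m and angle between the x axis of tube_a and the x axis of groove1, either way round below 0.1 rad) or (distance between tube_a and groove2 below 0.014 m and z of tube_a in the frame of groove2 below 0.005 m and angle between the x axis of tube_a and the x axis of groove2, either way round below 0.1 rad) or (distance between tube_a and groove3 below 0.014 m and z of tube_a in the frame of groove3 below 0.005 m and angle between the x axis of tube_a and the x axis of groove3, either way round below 0.1 rad)) and ((distance between tube_b and groove0 below 0.014 m and z of tube_b in the frame of groove0 below 0.005 m and angle between the x axis of tube_b and the x axis of groove0, either way round below 0.1 rad) or (distance between tube_b and groove1 below 0.014 m and z of tube_b in the frame of groove1 below 0.005 m and angle between the x axis of tube_b and the x axis of groove1, either way round below 0.1 rad) or (distance between tube_b and groove2 below 0.014 m and z of tube_b in the frame of groove2 below 0.005 m and angle between the x axis of tube_b and the x axis of groove2, either way round below 0.1 rad) or (distance between tube_b and groove3 below 0.014 m and z of tube_b in the frame of groove3 below 0.005 m and angle between the x axis of tube_b and the x axis of groove3, either way round below 0.1 rad)) and ((distance between tube_c and groove0 below 0.014 m and z of tube_c in the frame of groove0 below 0.005 m and angle between the x axis of tube_c and the x axis of groove0, either way round below 0.1 rad) or (distance between tube_c and groove1 below 0.014 m and z of tube_c in the frame of groove1 below 0.005 m and angle between the x axis of tube_c and the x axis of groove1, either way round below 0.1 rad) or (distance between tube_c and groove2 below 0.014 m and z of tube_c in the frame of groove2 below 0.005 m and angle between the x axis of tube_c and the x axis of groove2, either way round below 0.1 rad) or (distance between tube_c and groove3 below 0.014 m and z of tube_c in the frame of groove3 below 0.005 m and angle between the x axis of tube_c and the x axis of groove3, either way round below 0.1 rad)) and ((distance between tube_d and groove0 below 0.014 m and z of tube_d in the frame of groove0 below 0.005 m and angle between the x axis of tube_d and the x axis of groove0, either way round below 0.1 rad) or (distance between tube_d and groove1 below 0.014 m and z of tube_d in the frame of groove1 below 0.005 m and angle between the x axis of tube_d and the x axis of groove1, either way round below 0.1 rad) or (distance between tube_d and groove2 below 0.014 m and z of tube_d in the frame of groove2 below 0.005 m and angle between the x axis of tube_d and the x axis of groove2, either way round below 0.1 rad) or (distance between tube_d and groove3 below 0.014 m and z of tube_d in the frame of groove3 below 0.005 m and angle between the x axis of tube_d and the x axis of groove3, either way round below 0.1 rad)) and value of joint drawer below 0.004 m); the robot touches nothing.
It fails at once if the drawer is slammed (over 0.5 m/s) (velocity of joint drawer below -0.5 m/s).
It fails at once if a thing not part of the job is moved more than 50 mm (distance of any of tumbler, toothbrush, cream_jar, soap_dish, cotton_jar from where it was at the start of the episode above 0.05 m).
Of tube_a, tube_b, tube_c, tube_d only 3 to 4 are there at a start; the rules pass over those that are not, and their reading is None.
Of nail_brush, pumice only 1 to 2 are there at a start; the rules pass over those that are not, and their reading is None.
At some moment in a run one of tube_a, tube_b, tube_c, tube_d, nail_brush, pumice may be knocked a few centimetres aside while the robot is not near it.
Once in a run the grip may slacken for a moment while it holds something.
It also fails if it takes over 210 s, if anything falls off the work surface, if the arm or the gripper's body presses on something with over 40 N, if the wrist force passes 120 N, or if a joint passes its speed limit or range.

## Robot

A 6-joint arm with a two-finger parallel gripper is mounted at the origin on the work surface. World frame = base frame: x ahead of the robot, y to its left, z up, the work surface at z = 0. Lengths are in m, angles in rad, forces in N, time in s.
With the tool pointing down it reaches from about 0.35 to 0.875 m from the base axis. Payload 4.2 kg.
Tool frame: the origin (TCP) lies midway between the tips of the shut fingers; the grasp point (between the pads) lies env.grip_point_offset behind it (env.grip_point_offset is the distance from the TCP to the grasp point, in m); z points along the fingers, y is the line along which they close (so a half turn about z gives the same grasp; the last joint's range is limited). The gripper opens to 87 mm and grips with 3 to 60 N. Pads are 19 mm wide; open, the fingers measure 117 mm over their backs; the gripper's body (75 mm by 190 mm) begins 51 mm behind the grasp point.
Start: joints at [1.427, 0.385, 0.008, 0, -1.194, -0.259], TCP at [0.245, 0.575, 0.223] pointing down, gripper open.
Joint ranges: [-3.14, 3.14], [-1.21, 2.06], [-1.07, 1.41], [-3.16, 2.05], [-2.99, -0.16], [-3.1, 3.1]. Speed limits (rad/s): [2.79, 2.79, 3.14, 3.14, 3.14, 3.14].

## Interface

Orientations are given as a unit quaternion [w, x, y, z].
In Python, from rig import env, vision, sign_off gives the robot as it stands.
- The arm moves only by the tool play_rows, never from a script. Its argument "commands" is a list of rows, each a list of 3 entries, a list of its own where there are three numbers: the shift along the tool's x, y, z in cm, then the turn about the tool's z in rad, then the gripper's target within -1 to 1 (shut at 1, half-way at 0, fully open at -1). In form: [[[tx, ty, tz], turn, fingers], ...]. A call has 1 to 8 rows; each row shifts and turns the commanded pose from where the row before left it, along the tool's axes as they then stand; what a row does not reach is not made up. A row lasts 1/10 s, in which the tool goes at most 50 mm and 8.59 degrees, less where a joint would pass 70% of its speed; a pose out of reach is approached as far as the arm can. A call is refused whole if a number of a shift passes 5 or a number of a turn 0.15, either way. A call with a gripper value outside its range is refused whole. The fingers move at their own pace and stop on an object; the grip force is fixed at half the most. Time passes only in rows, so rows that do not move let the fingers close. It gives the time, the measured TCP pose, the force, the opening and the grip force at its end, in the units of the state.
- env.get_state(): the state, without advancing time (a new reading comes with each control period).
- vision.grab_frame(name): name is "scene" or "top" or "wrist"; returns a dict with "pixels" (384x512x3 uint8, blue, green, red), "vertical_fov" (degrees; the focal length in pixels is half the picture's height over the tangent of half this angle, whatever the lens; pixels are square), "cx", "cy" (the principal point, pixels), "rvec" (rotation vector, rad) and "tvec" (3), from world to camera coordinates, as OpenCV has them. Camera axes: x right, y down, z forward; pixel columns grow to the right and rows downward; lengths in m; the calibration is good to about 2 mm. A picture is of the moment at which its call begins. There is no depth.
- sign_off(): hands the job in; it is judged then, once.
The state is a dict: "t": time; "q": joint angles; "joint_velocities": joint speeds; "joint_torque": joint torques, N m; "position": TCP position; "tcp_rot": TCP orientation; "ft_force": force on the tool from outside, world axes, zero at the start; "ft_torque": the same for the moment, N m; "finger_gap": finger opening in m; "finger_force": force on a finger pad.
Only numpy, scipy, OpenCV 4.12 (cv2) and the standard library are available. Lean on these libraries where they do the work, as an engineer would, in place of code of your own. Each camera call takes 0.05 s, during which the arm holds its last target. There are 200 camera calls.

## Working session

There is one attempt and no reset: what is moved stays moved. The work goes in short steps, Python scripts to look and compute and a tool call to move; the robot and the scene stay as the last step left them, time stands still between calls to the robot, and variables do not carry over. Pictures are saved under pics/ and viewed, at most 15 in all, crops included, and the job is handed in when it is done.

Besides the shell and the picture viewer there is one more tool, called after "Call:" in YAML: its name, and indented under it one key for each argument. play_rows: Moves the arm, as the interface text tells. Its arguments: {"type":"object","properties":{"commands":{"type":"array"}},"required":["commands"]}

```bash
mkdir -p pics; ls
cat > h.py <<'E'
import numpy as np, cv2
from rig import env, vision, sign_off
def grab(n):
    f=vision.grab_frame(n); return f
def cam(f):
    R=cv2.Rodrigues(np.array(f["rvec"],float))[0]; t=np.array(f["tvec"],float).ravel()
    fl=f["pixels"].shape[0]/2/np.tan(np.radians(f["vertical_fov"])/2)
    return R,t,fl
def px2w(f,u,v,z):
    R,t,fl=cam(f); d=R.T@np.array([(u-f["cx"])/fl,(v-f["cy"])/fl,1.]); c=-R.T@t
    return c+d*(z-c[2])/d[2]
def w2px(f,p):
    R,t,fl=cam(f); q=R@np.array(p)+t
    return fl*q[0]/q[2]+f["cx"],fl*q[1]/q[2]+f["cy"]
E
python3 - <<'E'
from h import *
print(env.get_state(), env.grip_point_offset)
for n in ("top","scene"):
    f=grab(n); cv2.imwrite(f"pics/{n}0.png",f["pixels"]); np.save(f"pics/{n}0.npy",f,allow_pickle=True)
    R,t,fl=cam(f); print(n,-R.T@t,R[2],fl,f["cx"],f["cy"])
E
```

```text
pics
{'t': 0.0, 'q': array([ 1.42661420e+00,  3.85518488e-01,  6.58059083e-03, -5.08884896e-04,
       -1.19400122e+00, -2.58598412e-01]), 'joint_velocities': array([-0.00161317,  0.00187252,  0.00030994,  0.00070739, -0.0020889 ,
        0.00015693]), 'joint_torque': array([ 2.36120641e-04, -3.90668750e+01,  1.87408215e+01,  4.21988055e+00,
        1.11978175e-02, -1.78773894e-04]), 'position': array([0.24472757, 0.57441175, 0.22146342]), 'tcp_rot': array([ 1.08316488e-03,  9.79770055e-01, -2.00123549e-01, -1.74846498e-04]), 'ft_force': array([ 0.00655871, -0.224286  ,  0.13085611]), 'ft_torque': array([ 0.01724127, -0.01593137,  0.00532575]), 'finger_force': 0.0, 'finger_gap': 0.08695193685309793} 0.0187
top [ 0.43449569 -0.0187437   1.06468862] [ 0.09622925 -0.00505796 -0.99534635] 374.07077610109786 251.8489896681065 193.3058257728599
scene [ 1.2610541  -0.3107838   1.03834084] [-0.60381672  0.21073523 -0.76876267] 474.3248398445672 250.6844182189531 182.39338307048047
```

View pics/top0.png

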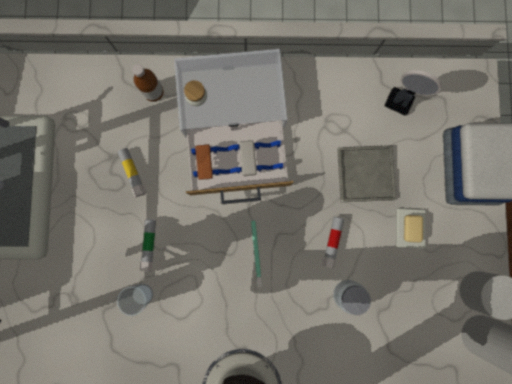

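View pics/scene0.png

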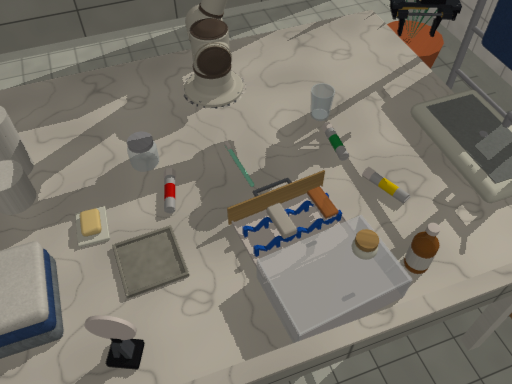

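The top view shows three tubes: red at (334,235), green at (148,243) and yellow at (131,170). The brush is in the leftmost cradle (204,161), the pumice is at (248,157) and the tray is at (368,173). I'll zoom in for the ends and caps.

Run:
```python
from h import *
f=np.load("pics/top0.npy",allow_pickle=True).item(); im=f["pixels"]
def crop(x0,y0,w,h,s): return cv2.resize(im[y0:y0+h,x0:x0+w],None,fx=s,fy=s,interpolation=cv2.INTER_CUBIC)
row1=np.hstack([crop(105,140,50,60,5),crop(125,213,50,60,5),crop(310,208,60,60,5)])
row2=np.hstack([crop(180,110,120,100,3),crop(330,135,80,75,4)[:300]])
o=np.zeros((600,800,3),np.uint8);o[:300,:800]=row1[:300,:800];o[300:600,:row2.shape[1]]=row2;cv2.imwrite("pics/m1.png",o)
hsv=cv2.cvtColor(im,cv2.COLOR_BGR2HSV)
for n,lo,hi,zz in [("red",(0,170,110),(6,255,255),.02),("yel",(22,150,110),(32,255,255),.02),("grn",(55,120,40),(80,255,255),.02),("brush",(5,120,60),(14,255,255),.067),("blue",(110,150,60),(125,255,255),.046)]:
    m=cv2.inRange(hsv,lo,hi); k,l,st,c=cv2.connectedComponentsWithStats(m)
    for i in range(1,k):
        if st[i,4]>25:
            pts=np.argwhere(l==i)[:,::-1].astype(np.float32); r=cv2.minAreaRect(pts)
            print(n,st[i].tolist(),c[i].round(1),px2w(f,*c[i],zz).round(4),[np.round(x,1) for x in r])
```

```text
red [328, 230, 11, 17, 126] [333.1 238. ] [ 0.4126 -0.2506  0.02  ] [array([333.3, 237.9]), array([ 8. , 16.3]), np.float64(13.0)]
yel [123, 159, 11, 18, 117] [128.  167.6] [0.6054 0.3256 0.02  ] [array([128.3, 167.8]), array([16.4,  7.6]), np.float64(66.8)]
grn [143, 233, 11, 17, 154] [148.3 241.1] [0.4002 0.2616 0.02  ] [array([148.1, 241. ]), array([ 9.3, 16.8]), np.float64(6.3)]
brush [134, 76, 15, 16, 140] [140.7  83.4] [0.8323 0.2846 0.067 ] [array([141.,  83.]), array([18.4,  9.9]), np.float64(45.0)]
brush [196, 145, 16, 34, 443] [203.5 161.6] [0.6157 0.1074 0.067 ] [array([203.5, 161.7]), array([33.1, 13.6]), np.float64(84.8)]
blue [255, 141, 25, 6, 83] [267.8 144. ] [ 0.6707 -0.0672  0.046 ] [array([267.1, 144. ]), array([ 4.3, 24.3]), np.float64(84.3)]
blue [211, 145, 28, 7, 91] [225.2 148.1] [0.6581 0.0507 0.046 ] [array([224.5, 148.1]), array([ 4.4, 27.1]), np.float64(84.0)]
blue [257, 164, 26, 6, 82] [270.2 166.5] [ 0.6076 -0.0739  0.046 ] [array([269.6, 166.5]), array([ 3.6, 25.1]), np.float64(83.7)]
blue [213, 168, 28, 6, 89] [227.3 170.5] [0.5955 0.0441 0.046 ] [array([226.6, 170.6]), array([ 3.7, 27.3]), np.float64(84.3)]
```

View pics/m1.png

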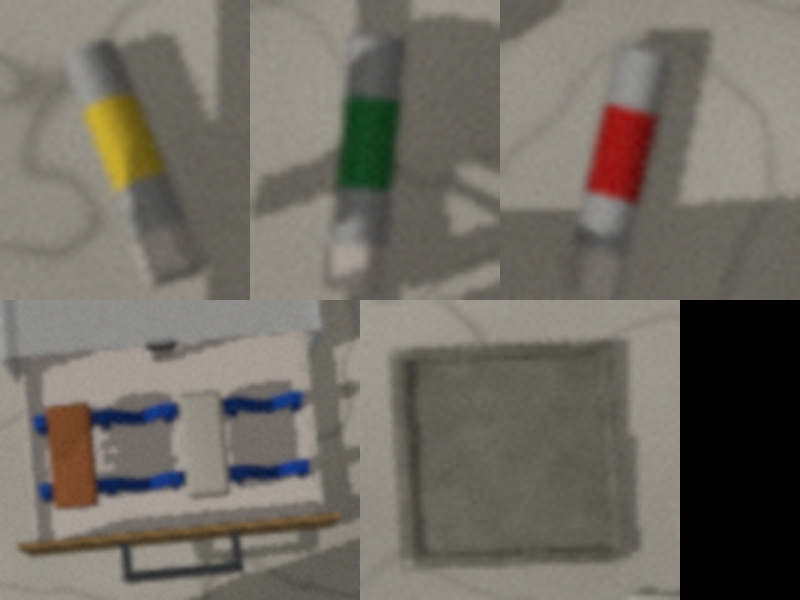

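```bash
cat >> h.py <<'E'
def plan(x,y,z,yaw):
    "shift in tool axes (cm) and turn needed to reach world TCP x,y,z with tool-x at yaw (mod pi). Shift applies after the turn."
    s=env.get_state(); w,a,b,c=s["tcp_rot"]
    from scipy.spatial.transform import Rotation as Ro
    R=Ro.from_quat([a,b,c,w]).as_matrix(); cur=np.arctan2(R[1,0],R[0,0])
    d=(yaw-cur+np.pi/2)%np.pi-np.pi/2
    yf=cur+d; dx,dy,dz=np.array([x,y,z])-s["position"]
    tx=dx*np.cos(yf)+dy*np.sin(yf); ty=dx*np.sin(yf)-dy*np.cos(yf)
    print("t",round(s["t"],1),"pos",s["position"].round(4),"yaw",round(cur,3),"q6",s["q"][5].round(2),"gap",round(s["finger_gap"],4),"| turn",round(-d,3),"shift cm",(100*np.array([tx,ty,-dz])).round(2),"F",s["ft_force"].round(1))
E
python3 - <<'E'
from h import *
f=np.load("pics/top0.npy",allow_pickle=True).item(); im=f["pixels"]
hsv=cv2.cvtColor(im,cv2.COLOR_BGR2HSV)
for n,lo,hi in [("red",(0,110,60),(8,255,255)),("yel",(18,90,60),(35,255,255)),("grn",(50,70,20),(90,255,255))]:
    m=cv2.inRange(hsv,lo,hi); m[:, 400:]=0; k,l,st,c=cv2.connectedComponentsWithStats(m)
    for i in range(1,k):
        if st[i,4]>90:
            p=np.array([px2w(f,u,v,.02)[:2] for v,u in np.argwhere(l==i)]); 
            (cx,cy),sz,a=cv2.minAreaRect((p*1000).astype(np.float32)); e=np.linalg.eigh(np.cov(p.T))[1][:,1]; e*=np.sign(e[0])
            print(n,st[i,4],(cx,cy),sz,a,"pca",np.arctan2(e[1],e[0]).round(3),"origin",(np.array([cx,cy])/1000-.0125*e).round(4))
for n,pts,z in [("yel",[(123,149),(140.6,196)],.015),("grn",[(150,220.6),(144,269.6)],.015),("red",[(338,217.6),(329.6,266.6)],.015),("pum",[(241,131+110-110),(248.3,157.7)],.067),("tray",[(343,150),(393,148.8),(394.5,197),(345,198)],.006),("front",[(187,192),(293,184)],.078)]:
    P=np.array([px2w(f,*p,z)[:2] for p in pts]); print(n,P.round(4).tolist(),P.mean(0).round(4), np.arctan2(*(P[0]-P[1])[::-1]).round(3),np.linalg.norm(P[0]-P[1]).round(3))
plan(.6157,.1074,.2,.105)
E
```

```text
red 185 (412.5286865234375, -252.6643829345703) (29.724233627319336, 49.12242126464844) 76.59263610839844 pca -0.238 origin [ 0.4004 -0.2497]
yel 184 (831.6070556640625, 144.84176635742188) (58.58896255493164, 52.8160514831543) 26.866790771484375 pca 0.523 origin [0.8208 0.1386]
yel 202 (605.9755859375, 322.11566162109375) (51.98098373413086, 31.61244773864746) 23.462299346923828 pca 0.453 origin [0.5947 0.3166]
grn 169 (384.07928466796875, -35.527565002441406) (149.19810485839844, 9.026357650756836) 6.038591384887695 pca 0.111 origin [ 0.3717 -0.0369]
grn 191 (400.0457763671875, 261.4994201660156) (28.723352432250977, 49.91157913208008) 87.09149932861328 pca -0.072 origin [0.3876 0.2624]
yel [[0.6596, 0.3436], [0.5258, 0.2887]] [0.5927 0.3162] 0.389 0.145
grn [[0.457, 0.26], [0.3219, 0.272]] [0.3895 0.266 ] -0.088 0.136
red [[0.4695, -0.2663], [0.3338, -0.241]] [ 0.4017 -0.2537] -0.184 0.138
pum [[0.7011, 0.0071], [0.6276, -0.0135]] [ 0.6644 -0.0032] 0.272 0.076
tray [[0.6643, -0.2856], [0.6691, -0.43], [0.5297, -0.4303], [0.5256, -0.2892]] [ 0.5972 -0.3588] 1.604 0.144
front [[0.5319, 0.148], [0.5556, -0.1329]] [0.5438 0.0075] 1.655 0.282
t 0.1 pos [0.2448 0.5745 0.2216] yaw -0.403 q6 -0.26 gap 0.0866 | turn -0.508 shift cm [31.99 50.34  2.16] F [-0.  -0.3 -0. ]
```

Call:
play_rows:
  commands:
    - [[0, 0, 0], -0.127, -0.4]
    - [[0, 0, 0], -0.127, -0.4]
    - [[0, 0, 0], -0.127, -0.4]
    - [[0, 0, 0], -0.127, -0.4]
    - [[2.3, 3.6, 0], 0, -0.4]
    - [[2.3, 3.6, 0], 0, -0.4]
    - [[2.3, 3.6, 0], 0, -0.4]
    - [[2.3, 3.6, 0], 0, -0.4]

```text
t: 0.9
position: [0.3521, 0.4398, 0.2221]
tcp_rot: [0.0, 0.999, 0.053, -0.0]
ft_force: [-0.1, 0.1, 0.5]
finger_gap: 0.061
finger_force: 0.0
```

Call:
play_rows:
  commands:
    - [[2.3, 3.6, 0], 0, -0.4]
    - [[2.3, 3.6, 0], 0, -0.4]
    - [[2.3, 3.6, 0], 0, -0.4]
    - [[2.3, 3.6, 0], 0, -0.4]
    - [[2.3, 3.6, 0], 0, -0.4]
    - [[2.3, 3.6, 0], 0, -0.4]
    - [[2.3, 3.6, 0], 0, -0.4]
    - [[2.3, 3.6, 0], 0, -0.4]

```text
t: 1.7
position: [0.5654, 0.1727, 0.2221]
tcp_rot: [0.0, 0.999, 0.053, -0.0]
ft_force: [-0.0, 0.3, -0.3]
finger_gap: 0.0612
finger_force: 0.0
```

Call:
play_rows:
  commands:
    - [[2.2, 3.5, 0], 0, -0.4]
    - [[1, 2, 2], 0, -0.4]
    - [[0, 0, 0], 0, -0.4]
    - [[0, 0, 0], 0, -0.4]

```text
t: 2.1
position: [0.602, 0.1224, 0.2016]
tcp_rot: [0.0, 0.999, 0.052, -0.001]
ft_force: [0.7, -0.2, 0.5]
finger_gap: 0.0609
finger_force: 0.0
```

Run:
```python
from h import *
plan(.6157,.1074,.2,.103)
f=grab("wrist"); cv2.imwrite("pics/w1.png",f["pixels"]); np.save("pics/w1.npy",f,allow_pickle=True)
```

```text
t 2.1 pos [0.602  0.1224 0.2016] yaw 0.104 q6 1.21 gap 0.0609 | turn 0.001 shift cm [1.2  1.64 0.16] F [ 0.7 -0.2  0.5]
```

View pics/w1.png

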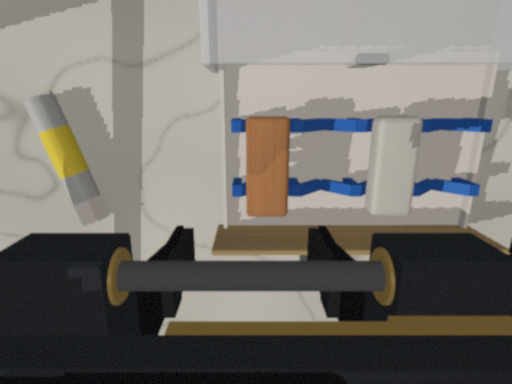

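The wrist view shows the drawer square to the tool. The brush is at (268,166), the pumice at (395,165), the notch plates at rows 126 and 187, and the yellow tube at (68,155).

Run:
```python
from h import *
f=np.load("pics/w1.npy",allow_pickle=True).item()
def P(u,v,z): return px2w(f,u,v,z)[:2].round(4)
print("brush",P(268,166,.067), np.linalg.norm(P(247,166,.067)-P(288,166,.067)),np.linalg.norm(P(268,117,.067)-P(268,215,.067)))
print("pum",P(393,165,.067),np.linalg.norm(P(371,166,.067)-P(415,166,.067)))
a,b,c,d=P(231,125,.046),P(491,126,.046),P(232,187,.046),P(479,188,.046)
print("plates",a,b,c,d,(a+b+c+d)/4,np.linalg.norm(a-b),np.linalg.norm(a-c))
print("yel far/cap",P(43,97,.02),P(90,212,.02),"band",P(64,152,.025))
plan(*P(268,166,.067),.047,.103)
```

```text
brush [0.6199 0.1079] 0.03780171953760834 0.09194835506957147
pum [ 0.6327 -0.0067] 0.04071719538475114
plates [0.6518 0.1461] [ 0.6765 -0.1013] [0.591  0.1398] [ 0.6156 -0.1079] [0.633725 0.019175] 0.24862994590354556 0.06112552658259894
yel far/cap [0.6579 0.3384] [0.5393 0.295 ] band [0.6049 0.3175]
t 2.1 pos [0.6022 0.1232 0.2025] yaw 0.105 q6 1.21 gap 0.0611 | turn 0.002 shift cm [ 1.6   1.71 15.55] F [ 0.  -0.1  0.7]
```

Call:
play_rows:
  commands:
    - [[1.4, 1.6, 3], 0, -0.4]
    - [[0, 0, 4], 0, -0.4]
    - [[0, 0, 4], 0, -0.4]
    - [[0, 0, 3], 0, -0.4]
    - [[0, 0, 1.6], 0, -0.4]
    - [[0, 0, 0], 0, 1]
    - [[0, 0, 0], 0, 1]
    - [[0, 0, 0], 0, 1]

```text
t: 2.95
position: [0.6192, 0.1097, 0.0486]
tcp_rot: [-0.001, 0.999, 0.053, 0.002]
ft_force: [0.7, -0.1, 0.8]
finger_gap: 0.0447
finger_force: 0.0
```

Call:
play_rows:
  commands:
    - [[0, 0, 0], 0, 1]
    - [[0, 0, -2], 0, 1]
    - [[0, 0, -4], 0, 1]
    - [[0, 0, -4], 0, 1]
    - [[0, 0, 0], 0, 1]
    - [[0, 0, 0], 0, 1]

```text
t: 3.55
position: [0.6183, 0.1089, 0.1484]
tcp_rot: [-0.001, 0.999, 0.052, 0.002]
ft_force: [-0.6, -1.2, -1.6]
finger_gap: 0.0401
finger_force: 30.0
```

Run:
```python
from h import *
c,s=np.cos(.03),np.sin(.03)
for k in (-.031,.031): print((.5972-s*k, -.3588+c*k))
plan(.5972-s*-.031,-.3588-c*.031,.14,.03)
```

```text
(np.float64(0.5981298605062774), np.float64(-0.3897860510462186))
(np.float64(0.5962701394937225), np.float64(-0.3278139489537814))
t 3.5 pos [0.6183 0.1089 0.1484] yaw 0.105 q6 1.24 gap 0.0401 | turn 0.075 shift cm [-3.51 49.79  0.84] F [-0.6 -1.2 -1.6]
```

Call:
play_rows:
  commands:
    - [[0, 0, 0], 0.075, 1]
    - [[-0.3, 4.5, 0], 0, 1]
    - [[-0.3, 4.5, 0], 0, 1]
    - [[-0.3, 4.5, 0], 0, 1]
    - [[-0.3, 4.5, 0], 0, 1]
    - [[-0.3, 4.5, 0], 0, 1]
    - [[-0.3, 4.5, 0], 0, 1]
    - [[-0.3, 4.5, 0], 0, 1]

```text
t: 4.35
position: [0.6051, -0.2084, 0.1448]
tcp_rot: [-0.0, 1.0, 0.015, -0.002]
ft_force: [1.2, -0.1, -1.3]
finger_gap: 0.0394
finger_force: 30.0
```

Call:
play_rows:
  commands:
    - [[-0.3, 4.5, 0], 0, 1]
    - [[-0.3, 4.5, 0], 0, 1]
    - [[-0.3, 4.5, 0], 0, 1]
    - [[-0.3, 4.5, 2], 0, 1]
    - [[-0.2, 0.3, 3], 0, 1]
    - [[0, 0, 3], 0, 1]
    - [[0, 0, 0], 0, 1]
    - [[0, 0, 0], 0, 1]

```text
t: 5.15
position: [0.5974, -0.3901, 0.0654]
tcp_rot: [-0.0, 1.0, 0.015, -0.001]
ft_force: [0.0, 0.2, 0.6]
finger_gap: 0.0396
finger_force: 30.0
```

Run:
```python
from h import *
plan(.598,-.3898,.016,.03)
f=grab("wrist"); cv2.imwrite("pics/w2.png",f["pixels"]); np.save("pics/w2.npy",f,allow_pickle=True)
print(w2px(f,(.5972,-.3588,.006)))
```

```text
t 5.2 pos [ 0.5974 -0.3901  0.0654] yaw 0.031 q6 1.95 gap 0.0396 | turn 0.001 shift cm [ 0.06 -0.02  4.94] F [0.  0.2 0.6]
(np.float64(206.6927281203273), np.float64(207.59193957757887))
```

View pics/w2.png

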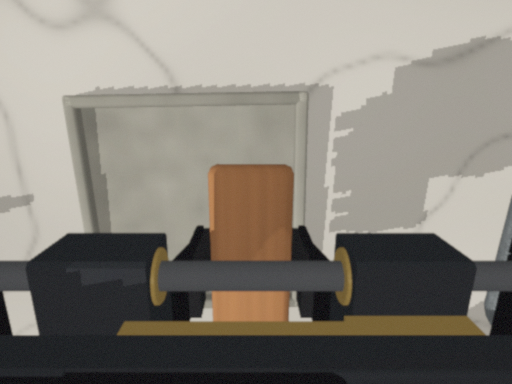

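The brush is held at (252,240), with the tray rim's back corners at (65,98) and (307,94). I'll check these against the tray position.

Run:
```python
from h import *
f=np.load("pics/w2.npy",allow_pickle=True).item()
a,b=px2w(f,65,98,.014),px2w(f,307,94,.014); n=(b-a)/np.linalg.norm(b-a)
print(a,b,np.linalg.norm(a-b)); m=(a+b)/2; print("yaw",np.arctan2(b[0]-a[0],a[1]-b[1]),"centre",m+.078*np.array([n[1],-n[0],0]))
```

```text
[ 0.66967426 -0.27139438  0.014     ] [ 0.67662718 -0.42311853  0.014     ] 0.15188337764145476
yaw 0.045793979539945295 centre [ 0.59523249 -0.35082714  0.014     ]
```

Call:
play_rows:
  commands:
    - [[0, -0.5, 2], 0, 1]
    - [[0, 0, 1.7], 0, 1]
    - [[0, 0, 1], 0, 1]
    - [[0, 0, 0], 0, 1]
    - [[0, 0, 0], 0, -0.2]
    - [[0, 0, 0], 0, -0.2]
    - [[0, 0, 0], 0, -0.2]

```text
t: 5.9
position: [0.5987, -0.3857, 0.021]
tcp_rot: [0.001, 1.0, 0.015, 0.001]
ft_force: [0.6, -0.2, 0.2]
finger_gap: 0.0509
finger_force: 0.0
```

Call:
play_rows:
  commands:
    - [[0, 0, -2], 0, -0.2]
    - [[0, 0, -4], 0, -0.2]
    - [[0, 0, -4], 0, -0.2]
    - [[0.3, -4.5, -1], 0, -0.2]
    - [[0.3, -4.5, 0], 0, -0.2]
    - [[0.3, -4.5, 0], 0, -0.4]
    - [[0.3, -4.5, 0], 0, -0.4]

```text
t: 6.6
position: [0.6046, -0.2036, 0.1307]
tcp_rot: [0.0, 1.0, 0.015, 0.001]
ft_force: [0.3, -0.2, -0.1]
finger_gap: 0.0589
finger_force: 0.0
```

Run:
```python
from h import *
plan(.631,-.0095,.12,.103)
f=grab("top"); np.save("pics/top1.npy",f,allow_pickle=True)
im=f["pixels"];hsv=cv2.cvtColor(im,cv2.COLOR_BGR2HSV);m=cv2.inRange(hsv,(5,120,60),(14,255,255));k,l,st,c=cv2.connectedComponentsWithStats(m)
for i in range(1,k):
    if st[i,4]>60: print(st[i].tolist(),px2w(f,*c[i],.032))
```

```text
t 6.6 pos [ 0.6046 -0.2036  0.1307] yaw 0.03 q6 1.67 gap 0.0589 | turn -0.073 shift cm [  4.62 -19.04   1.07] F [ 0.3 -0.2 -0.1]
[134, 76, 18, 16, 150] [0.84671788 0.29345548 0.032     ]
[374, 156, 15, 34, 437] [ 0.59426271 -0.38580311  0.032     ]
```

Call:
play_rows:
  commands:
    - [[0, 0, 0], -0.073, -0.4]
    - [[1.1, -4.5, 0], 0, -0.4]
    - [[1.1, -4.5, 0], 0, -0.4]
    - [[1.1, -4.5, 0], 0, -0.4]
    - [[1.1, -4.5, 0], 0, -0.4]
    - [[0.2, -1, 2], 0, -0.4]
    - [[0, 0, 3], 0, -0.4]
    - [[0, 0, 0], 0, -0.4]

```text
t: 7.45
position: [0.6278, -0.011, 0.0761]
tcp_rot: [0.0, 0.999, 0.052, -0.004]
ft_force: [0.3, -0.6, -0.3]
finger_gap: 0.0608
finger_force: 0.0
```

Run:
```python
from h import *
plan(.631,-.0095,.048,.103)
f=grab("wrist");g=cv2.cvtColor(f["pixels"],cv2.COLOR_BGR2HSV)
cv2.imwrite("pics/w3.png",f["pixels"])
```

```text
t 7.5 pos [ 0.6278 -0.011   0.0761] yaw 0.103 q6 1.44 gap 0.0608 | turn 0.0 shift cm [ 0.33 -0.12  2.81] F [ 0.3 -0.6 -0.3]
```

View pics/w3.png

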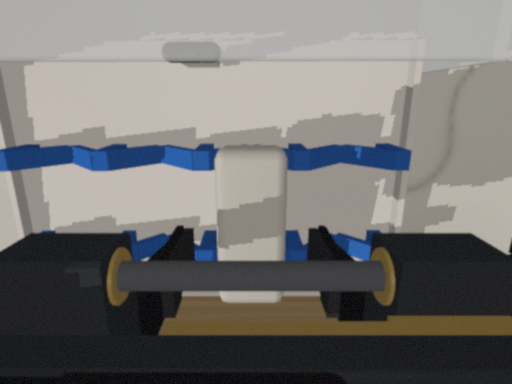

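The pumice is centred between the fingers, at columns 217–287 with the middle at 252, and it is aligned with them. I'll go down and grip.

Call:
play_rows:
  commands:
    - [[0.3, 0, 1.8], 0, -0.4]
    - [[0, 0, 1], 0, -0.4]
    - [[0, 0, 0], 0, 1]
    - [[0, 0, 0], 0, 1]
    - [[0, 0, 0], 0, 1]
    - [[0, 0, 0], 0, 1]
    - [[0, 0, -3], 0, 1]
    - [[0, 0, -4], 0, 1]

```text
t: 8.3
position: [0.6317, -0.0112, 0.12]
tcp_rot: [0.0, 0.999, 0.051, -0.003]
ft_force: [1.1, 0.0, -0.9]
finger_gap: 0.0394
finger_force: 30.0
```

Run:
```python
from h import *
# second slot: +31 mm from tray middle (.596,-.355)
plan(.595,-.322,.12,.035)
```

```text
t 8.3 pos [ 0.6317 -0.0112  0.12  ] yaw 0.103 q6 1.44 gap 0.0394 | turn 0.068 shift cm [-4.76 30.93  0.  ] F [ 1.1  0.  -0.9]
```

Call:
play_rows:
  commands:
    - [[0, 0, -1], 0.068, 1]
    - [[-0.7, 4.4, 0], 0, 1]
    - [[-0.7, 4.4, 0], 0, 1]
    - [[-0.7, 4.4, 0], 0, 1]
    - [[-0.7, 4.4, 0], 0, 1]
    - [[-0.7, 4.4, 0], 0, 1]
    - [[-0.7, 4.4, 0], 0, 1]
    - [[-0.6, 4.4, 0], 0, 1]

```text
t: 9.1
position: [0.5959, -0.3221, 0.1318]
tcp_rot: [-0.0, 1.0, 0.018, 0.0]
ft_force: [1.1, 0.2, -0.7]
finger_gap: 0.04
finger_force: 30.0
```

Call:
play_rows:
  commands:
    - [[0, 0, 3], 0, 1]
    - [[0, 0, 3], 0, 1]
    - [[0, 0, 0], 0, 1]

```text
t: 9.4
position: [0.5927, -0.3197, 0.0667]
tcp_rot: [-0.002, 1.0, 0.017, -0.005]
ft_force: [-0.9, 0.1, -1.8]
finger_gap: 0.0397
finger_force: 30.0
```

Run:
```python
from h import *
plan(.595,-.322,.019,.035)
```

```text
t 9.4 pos [ 0.5927 -0.3197  0.0667] yaw 0.033 q6 1.86 gap 0.0397 | turn -0.002 shift cm [0.22 0.24 4.77] F [-0.9  0.1 -1.8]
```

Call:
play_rows:
  commands:
    - [[0, 0, 2.5], 0, 1]
    - [[0, 0, 1.4], 0, 1]
    - [[0, 0, 0.7], 0, 1]
    - [[0, 0, 0], 0, 1]
    - [[0, 0, 0], 0, -0.15]
    - [[0, 0, 0], 0, -0.15]
    - [[0, 0, 0], 0, -0.15]
    - [[0, 0, -2], 0, -0.15]

```text
t: 10.2
position: [0.5947, -0.3197, 0.0435]
tcp_rot: [-0.001, 1.0, 0.017, -0.002]
ft_force: [0.0, 1.0, -0.2]
finger_gap: 0.0495
finger_force: 0.0
```

Call:
play_rows:
  commands:
    - [[0, 0, -4], 0, -0.4]
    - [[0, 0, -4], 0, -0.4]
    - [[-4, -2, -1], 0, -0.4]
    - [[-4, -2, 0], 0, -0.4]
    - [[-4, -2, 0], 0, -0.4]
    - [[-4, -1.5, 0], 0, -0.4]
    - [[0, 0, 0], 0, -0.4]

```text
t: 10.9
position: [0.4279, -0.2492, 0.1358]
tcp_rot: [-0.001, 1.0, 0.017, -0.002]
ft_force: [-0.2, -1.1, -0.7]
finger_gap: 0.061
finger_force: 0.0
```

Run:
```python
from h import *
plan(.401,-.2515,.12,-.2)
f=grab("scene"); cv2.imwrite("pics/s2.png",cv2.resize(f["pixels"][130:300,60:300],None,fx=3,fy=3))
f=grab("wrist"); cv2.imwrite("pics/w4.png",f["pixels"]); np.save("pics/w4.npy",f,allow_pickle=True)
```

```text
t 10.9 pos [ 0.4279 -0.2492  0.1358] yaw 0.035 q6 1.81 gap 0.061 | turn 0.235 shift cm [-2.6   0.76  1.58] F [-0.2 -1.1 -0.7]
```

View pics/s2.png

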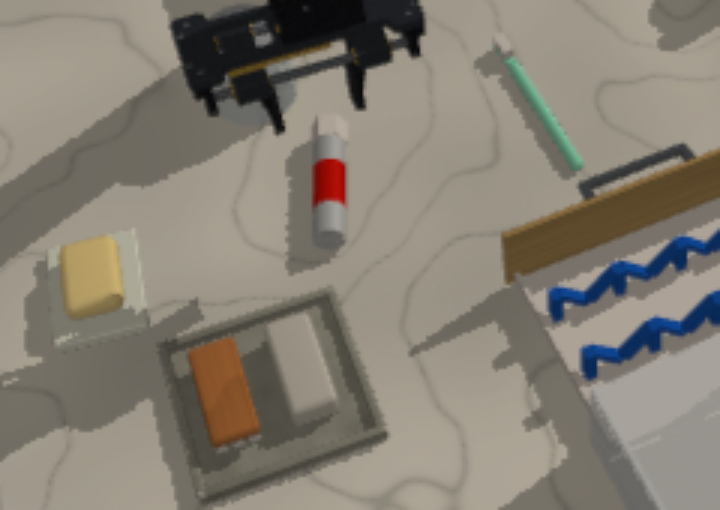

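View pics/w4.png

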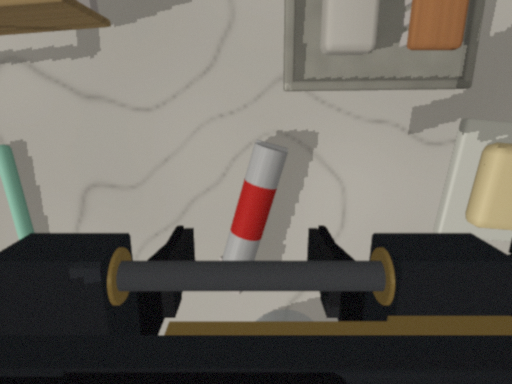

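The brush and pumice both lie flat in the tray. The red tube's band is at (253,210), tilted to the tool.

```bash
cat >> h.py <<'E'
HS={"red":((0,110,60),(8,255,255)),"yel":((22,110,60),(32,255,255)),"grn":((55,80,20),(85,255,255))}
def band(f,n,z=.02,show=True):
    m=cv2.inRange(cv2.cvtColor(f["pixels"],cv2.COLOR_BGR2HSV),*HS[n]); k,l,st,c=cv2.connectedComponentsWithStats(m)
    for i in range(1,k):
        if st[i,4]<80: continue
        p=np.array([px2w(f,u,v,z)[:2] for v,u in np.argwhere(l==i)]); 
        (cx,cy),sz,a=cv2.minAreaRect((p*1000).astype(np.float32))
        e=np.linalg.eigh(np.cov(p.T))[1][:,1]; e*=np.sign(e[0])
        print(n,st[i].tolist(),"band",(round(cx/1000,4),round(cy/1000,4)),"size mm",np.round(sz,1),"rectangle",round(a,1),"yaw",np.arctan2(e[1],e[0]).round(3),"origin",(np.array([cx,cy])/1000-.0125*e).round(4))
E
python3 - <<'E'
from h import *
f=np.load("pics/w4.npy",allow_pickle=True).item(); band(f,"red")
a,b=px2w(f,268,147,.02),px2w(f,227,262,.02); print(a,b,np.arctan2(*(a-b)[1::-1]))
plan(.401,-.2515,.003,-.2)
E
```

```text
red [231, 181, 45, 60, 1718] band (0.4096, -0.2525) size mm [29.3 53. ] rectangle 76.3 yaw -0.229 origin [ 0.3974 -0.2496]
[ 0.46884157 -0.26432287  0.02      ] [ 0.35935916 -0.23100976  0.02      ] -0.2953770682461639
t 11.0 pos [ 0.4341 -0.2512  0.1369] yaw 0.036 q6 1.81 gap 0.0607 | turn 0.236 shift cm [-3.23  0.68 13.39] F [ 1.  -0.5  0. ]
```

Call:
play_rows:
  commands:
    - [[0, 0, 3], 0.135, -0.4]
    - [[0, 0, 3], 0.136, -0.4]
    - [[0, 0, 0], 0, -0.4]
    - [[0, 0, 0], 0, -0.4]

```text
t: 11.4
position: [0.4354, -0.2517, 0.0758]
tcp_rot: [0.0, 0.993, -0.116, 0.0]
ft_force: [-0.2, 1.1, -0.2]
finger_gap: 0.0609
finger_force: 0.0
```

Run:
```python
from h import *
plan(.400,-.250,.003,-.235)
```

```text
t 11.4 pos [ 0.4354 -0.2517  0.0758] yaw -0.232 q6 1.54 gap 0.0609 | turn 0.003 shift cm [-3.48  0.66  7.28] F [-0.2  1.1 -0.2]
```

Call:
play_rows:
  commands:
    - [[-3.5, 0.7, 0], 0, -0.4]
    - [[0, 0, 3.5], 0, -0.4]
    - [[0, 0, 2.5], 0, -0.4]
    - [[0, 0, 1.2], 0, -0.4]
    - [[0, 0, 0], 0, -0.4]
    - [[0, 0, 0], 0, 1]
    - [[0, 0, 0], 0, 1]
    - [[0, 0, 0], 0, 1]

```text
t: 12.2
position: [0.3994, -0.25, 0.0047]
tcp_rot: [0.0, 0.993, -0.117, 0.001]
ft_force: [0.1, -0.6, 0.8]
finger_gap: 0.0447
finger_force: 0.0
```

Call:
play_rows:
  commands:
    - [[0, 0, 0], 0, 1]
    - [[0, 0, 0], 0, 1]
    - [[0, 0, -3], 0, 1]
    - [[0, 0, -4], 0, 1]
    - [[0, 0, -4], 0, 1]
    - [[0, 0, -3], 0, 1]
    - [[0, 0, 0], 0, 1]

```text
t: 12.9
position: [0.4011, -0.2506, 0.1481]
tcp_rot: [0.001, 0.993, -0.117, 0.005]
ft_force: [0.4, -0.5, -0.4]
finger_gap: 0.0293
finger_force: 30.0
```

Run:
```python
from h import *
plan(.640,-.0705,.13,.103)
```

```text
t 12.9 pos [ 0.4011 -0.2506  0.1481] yaw -0.235 q6 1.55 gap 0.0293 | turn -0.338 shift cm [ 25.62 -15.46   1.81] F [ 0.4 -0.5 -0.4]
```

Call:
play_rows:
  commands:
    - [[0, 0, 0], -0.113, 1]
    - [[0, 0, 0], -0.113, 1]
    - [[0, 0, 0], -0.112, 1]
    - [[3.7, -2.2, 0], 0, 1]
    - [[3.7, -2.2, 0], 0, 1]
    - [[3.7, -2.2, 0], 0, 1]
    - [[3.7, -2.2, 0], 0, 1]
    - [[3.7, -2.2, 0], 0, 1]

```text
t: 13.7
position: [0.5714, -0.1201, 0.1421]
tcp_rot: [-0.0, 0.999, 0.051, -0.001]
ft_force: [-0.9, -0.6, -1.7]
finger_gap: 0.0293
finger_force: 30.0
```

Call:
play_rows:
  commands:
    - [[3.7, -2.2, 0], 0, 1]
    - [[3.4, -2.2, 0], 0, 1]
    - [[0, 0, 3], 0, 1]
    - [[0, 0, 0], 0, 1]
    - [[0, 0, 0], 0, 1]

```text
t: 14.2
position: [0.6358, -0.0708, 0.112]
tcp_rot: [0.0, 0.999, 0.051, -0.002]
ft_force: [-0.8, -0.1, -0.8]
finger_gap: 0.0291
finger_force: 30.0
```

Run:
```python
from h import *
plan(.640,-.0705,.032,.103)
f=grab("wrist"); cv2.imwrite("pics/w5.png",f["pixels"]); np.save("pics/w5.npy",f,allow_pickle=True)
```

```text
t 14.2 pos [ 0.6358 -0.0708  0.112 ] yaw 0.102 q6 1.53 gap 0.0291 | turn -0.001 shift cm [0.42 0.01 8.  ] F [-0.8 -0.1 -0.8]
```

View pics/w5.png

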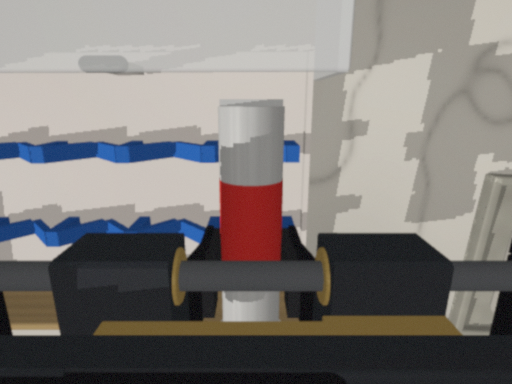

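The red tube is held straight at column 251. Cradle 0's plates run between about columns 205 and 300 (back, row 151) and 207 and 295 (front, row 227).

Run:
```python
from h import *
f=np.load("pics/w5.npy",allow_pickle=True).item()
for u,v in [(300,143),(300,160),(294,219),(207,143),(209,160)]: print((u,v),px2w(f,u,v,.046)[:2].round(4))
c=np.array([.632,.019]); x=np.array([np.cos(.103),np.sin(.103)]); y=np.array([-x[1],x[0]])
for s in (32,-32):
  for d in (-120,-90,-60,0,60): print(s,d,np.round(w2px(f,[*(c+x*s/1e3+y*d/1e3),.046]),0), end=' ')
```

```text
(300, 143) [ 0.6848 -0.1005]
(300, 160) [ 0.6729 -0.1022]
(294, 219) [ 0.6286 -0.1041]
(207, 143) [ 0.6782 -0.0361]
(209, 160) [ 0.6664 -0.0383]
32 -120 [293. 155.] 32 -90 [251. 155.] 32 -60 [208. 155.] 32 0 [123. 155.] 32 60 [ 37. 155.] -32 -120 [290. 239.] -32 -90 [251. 239.] -32 -60 [211. 239.] -32 0 [132. 239.] -32 60 [ 52. 239.]
```

Call:
play_rows:
  commands:
    - [[0.6, 0, 3], 0, 1]
    - [[0, 0, 3], 0, 1]
    - [[0, 0, 1.2], 0, 1]
    - [[0, 0, 0.5], 0, 1]
    - [[0, 0, 0.4], 0, 1]
    - [[0, 0, 0], 0, 1]
    - [[0, 0, 0], 0, 1]

```text
t: 14.95
position: [0.6441, -0.0699, 0.0339]
tcp_rot: [0.0, 0.999, 0.051, 0.001]
ft_force: [-0.2, 0.6, -1.3]
finger_gap: 0.0295
finger_force: 30.0
```

Call:
play_rows:
  commands:
    - [[0, 0, 0], 0, 0]
    - [[0, 0, 0], 0, 0]
    - [[0, 0, 0], 0, 0]
    - [[0, 0, 0], 0, 0]

```text
t: 15.35
position: [0.6434, -0.0698, 0.0329]
tcp_rot: [0.0, 0.999, 0.051, 0.0]
ft_force: [-0.1, 0.5, 0.2]
finger_gap: 0.0425
finger_force: 0.0
```

Run:
```python
from h import *
plan(.642,-.0705,.13,.103)
band(grab("wrist"),"red",.047)
```

```text
t 15.3 pos [ 0.6434 -0.0698  0.0329] yaw 0.102 q6 1.53 gap 0.0425 | turn -0.001 shift cm [-0.15  0.06 -9.71] F [-0.1  0.5  0.2]
red [220, 179, 61, 82, 4585] band (0.6614, -0.0679) size mm [41.6 29. ] rectangle 5.8 yaw 0.112 origin [ 0.649  -0.0693]
```

Call:
play_rows:
  commands:
    - [[0, 0, -3], 0, 0]
    - [[0, 0, -4], 0, 0]
    - [[0, 0, -4], 0.09, -0.4]
    - [[0, 0, 0], 0.092, -0.4]
    - [[-2.8, -3.1, 0], 0, -0.4]
    - [[-2.8, -3.1, 0], 0, -0.4]
    - [[-2.8, -3.1, 0], 0, -0.4]
    - [[-2.8, -3.1, 0], 0, -0.4]

```text
t: 16.2
position: [0.5404, 0.0637, 0.1427]
tcp_rot: [-0.0, 0.999, -0.04, 0.0]
ft_force: [0.7, 0.5, 0.9]
finger_gap: 0.0606
finger_force: 0.0
```

Call:
play_rows:
  commands:
    - [[-2.8, -3.1, 0], 0, -0.4]
    - [[-2.8, -3.1, 0], 0, -0.4]
    - [[-2.8, -3.1, 0], 0, -0.4]
    - [[-2.8, -3.1, 0], 0, -0.4]
    - [[-2.8, -3.1, 0], 0, -0.4]
    - [[-2.8, -3.1, 0], 0, -0.4]
    - [[0, 0, 0], 0, -0.4]
    - [[0, 0, 0], 0, -0.4]

```text
t: 17.0
position: [0.3883, 0.2622, 0.1428]
tcp_rot: [-0.0, 0.999, -0.039, 0.0]
ft_force: [-0.3, -0.0, -0.3]
finger_gap: 0.061
finger_force: 0.0
```

Run:
```python
from h import *
plan(.389,.264,.003,-.08)
f=grab("wrist"); band(f,"grn")
f=grab("top"); [band(f,n) for n in("yel","grn")]; band(f,"red",.047)
```

```text
t 17.0 pos [0.3883 0.2622 0.1428] yaw -0.077 q6 0.55 gap 0.061 | turn 0.003 shift cm [ 0.05 -0.19 13.98] F [-0.3 -0.  -0.3]
grn [232, 147, 33, 57, 1772] band (0.3986, 0.2633) size mm [28.2 51.4] rectangle 86.2 yaw -0.059 origin [0.3862 0.264 ]
yel [122, 159, 16, 19, 193] band (0.6058, 0.322) size mm [50.2 30.6] rectangle 23.6 yaw 0.433 origin [0.5944 0.3167]
grn [252, 222, 8, 54, 129] band (0.3827, -0.0359) size mm [146.5   7.3] rectangle 6.4 yaw 0.114 origin [ 0.3703 -0.0373]
red [263, 139, 12, 19, 166] band (0.6596, -0.0691) size mm [50.3 28.1] rectangle 4.0 yaw 0.114 origin [ 0.6472 -0.0706]
```

Call:
play_rows:
  commands:
    - [[0, -0.2, 4], -0.012, -0.4]
    - [[0, 0, 4], 0, -0.4]
    - [[0, 0, 3.5], 0, -0.4]
    - [[0, 0, 2.3], 0, -0.4]
    - [[0, 0, 0], 0, -0.4]
    - [[0, 0, 0], 0, 1]
    - [[0, 0, 0], 0, 1]
    - [[0, 0, 0], 0, 1]

```text
t: 17.9
position: [0.3895, 0.2635, 0.0052]
tcp_rot: [-0.001, 0.999, -0.034, 0.0]
ft_force: [0.7, -0.2, -0.8]
finger_gap: 0.0444
finger_force: 0.0
```

Call:
play_rows:
  commands:
    - [[0, 0, 0], 0, 1]
    - [[0, 0, 0], 0, 1]
    - [[0, 0, -3], 0, 1]
    - [[0, 0, -4], 0, 1]
    - [[0, 0, -4], 0, 1]
    - [[0, 0, -3], 0, 1]
    - [[0, 0, 0], 0, 1]

```text
t: 18.6
position: [0.3909, 0.2658, 0.1492]
tcp_rot: [-0.004, 0.999, -0.033, 0.003]
ft_force: [0.3, 0.1, -0.6]
finger_gap: 0.0293
finger_force: 30.0
```

Run:
```python
from h import *
plan(.629,.0488,.13,.103)
```

```text
t 18.6 pos [0.3909 0.2658 0.1492] yaw -0.067 q6 0.56 gap 0.0293 | turn -0.17 shift cm [21.45 24.03  1.92] F [ 0.3  0.1 -0.6]
```

Call:
play_rows:
  commands:
    - [[0, 0, 0], -0.085, 1]
    - [[0, 0, 0], -0.085, 1]
    - [[2.7, 3, 0], 0, 1]
    - [[2.7, 3, 0], 0, 1]
    - [[2.7, 3, 0], 0, 1]
    - [[2.7, 3, 0], 0, 1]
    - [[2.7, 3, 0], 0, 1]
    - [[2.7, 3, 0], 0, 1]

```text
t: 19.4
position: [0.5687, 0.0995, 0.1432]
tcp_rot: [0.0, 0.999, 0.051, -0.001]
ft_force: [0.1, 0.2, -0.4]
finger_gap: 0.0292
finger_force: 30.0
```

Call:
play_rows:
  commands:
    - [[2.7, 3, 0], 0, 1]
    - [[2.6, 3, 0], 0, 1]
    - [[0, 0, 3], 0, 1]
    - [[0, 0, 0], 0, 1]
    - [[0, 0, 0], 0, 1]

```text
t: 19.9
position: [0.6261, 0.0465, 0.1132]
tcp_rot: [0.001, 0.999, 0.051, -0.002]
ft_force: [-0.0, 0.1, -0.7]
finger_gap: 0.0294
finger_force: 30.0
```

Run:
```python
from h import *
plan(.631,.0488,.033,.103)
f=grab("wrist"); cv2.imwrite("pics/w6.png",f["pixels"]); np.save("pics/w6.npy",f,allow_pickle=True); band(f,"red",.047)
c=np.array([.634,.019]); x=np.array([np.cos(.103),np.sin(.103)]); y=np.array([-x[1],x[0]])
for s in (32,-32):
  for d in (0,30,60): print(s,d,np.round(w2px(f,[*(c+x*s/1e3+y*d/1e3),.046]),0), end=' ')
```

```text
t 19.9 pos [0.6261 0.0465 0.1132] yaw 0.102 q6 1.34 gap 0.0294 | turn -0.001 shift cm [ 0.51 -0.18  8.02] F [-0.   0.1 -0.7]
red [387, 144, 52, 73, 3031] band (0.6562, -0.0671) size mm [53.3 32.6] rectangle 5.8 yaw 0.164 origin [ 0.6438 -0.0692]
32 0 [290. 155.] 32 30 [248. 155.] 32 60 [205. 155.] -32 0 [287. 239.] -32 30 [248. 239.] -32 60 [208. 239.]
```

View pics/w6.png

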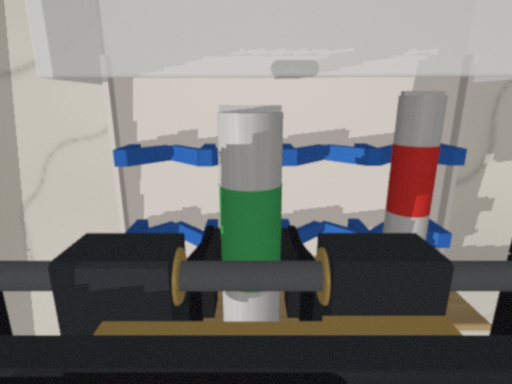

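The red tube lies in cradle 0, and the green one is above cradle 2 (ridges at columns 207 and 289). I'll lower it.

Call:
play_rows:
  commands:
    - [[0.6, -0.2, 3], 0, 1]
    - [[0, 0, 3], 0, 1]
    - [[0, 0, 1.2], 0, 1]
    - [[0, 0, 0.5], 0, 1]
    - [[0, 0, 0.4], 0, 1]
    - [[0, 0, 0.1], 0, 1]
    - [[0, 0, 0], 0, 1]

```text
t: 20.65
position: [0.6338, 0.0495, 0.0337]
tcp_rot: [-0.0, 0.999, 0.051, 0.001]
ft_force: [0.1, 0.6, -1.0]
finger_gap: 0.0289
finger_force: 30.0
```

Call:
play_rows:
  commands:
    - [[0, 0, 0], 0, 0]
    - [[0, 0, 0], 0, 0]
    - [[0, 0, 0], 0, 0]
    - [[0, 0, 0], 0, 0]

```text
t: 21.05
position: [0.6333, 0.0493, 0.0329]
tcp_rot: [-0.0, 0.999, 0.051, 0.0]
ft_force: [-0.2, -0.1, -0.4]
finger_gap: 0.0426
finger_force: 0.0
```

Run:
```python
from h import *
plan(.594,.317,.15,.42)
band(grab("wrist"),"grn",.047)
```

```text
t 21.1 pos [0.6333 0.0493 0.0329] yaw 0.102 q6 1.34 gap 0.0426 | turn -0.318 shift cm [  7.33 -26.05 -11.71] F [-0.2 -0.1 -0.4]
grn [218, 184, 63, 77, 4333] band (0.65, 0.0517) size mm [39.2 29.6] rectangle 5.8 yaw 0.118 origin [0.6376 0.0502]
```

Next is yellow.

Call:
play_rows:
  commands:
    - [[0, 0, -3], 0, 0]
    - [[0, 0, -4], 0, 0]
    - [[0, 0, -4.5], -0.106, -0.4]
    - [[0, 0, 0], -0.106, -0.4]
    - [[0, 0, 0], -0.106, -0.4]
    - [[1.2, -4.3, 0], 0, -0.4]
    - [[1.2, -4.3, 0], 0, -0.4]
    - [[1.2, -4.3, 0], 0, -0.4]

```text
t: 21.9
position: [0.6131, 0.1827, 0.1477]
tcp_rot: [-0.0, 0.978, 0.208, 0.0]
ft_force: [1.0, 0.8, 0.7]
finger_gap: 0.0611
finger_force: 0.0
```

Call:
play_rows:
  commands:
    - [[1.2, -4.3, 0], 0, -0.4]
    - [[1.2, -4.3, 0], 0, -0.4]
    - [[1.2, -4.3, 0], 0, -0.4]
    - [[0, 0, 0], 0, -0.4]
    - [[0, 0, 0], 0, -0.4]

```text
t: 22.4
position: [0.593, 0.3152, 0.1471]
tcp_rot: [0.0, 0.978, 0.21, -0.0]
ft_force: [0.5, -0.4, 0.5]
finger_gap: 0.0608
finger_force: 0.0
```

Run:
```python
from h import *
plan(.594,.317,.004,.42)
f=grab("wrist"); band(f,"yel")
f=grab("top"); band(f,"yel"); band(f,"grn",.047)
```

```text
t 22.4 pos [0.593  0.3152 0.1471] yaw 0.422 q6 1.26 gap 0.0608 | turn 0.002 shift cm [ 0.17 -0.12 14.31] F [ 0.5 -0.4  0.5]
yel [232, 145, 33, 57, 1791] band (0.602, 0.3217) size mm [52.1 29.1] rectangle 23.3 yaw 0.403 origin [0.5905 0.3168]
yel [124, 164, 14, 14, 127] band (0.5986, 0.319) size mm [34.7 30.6] rectangle 22.8 yaw 0.798 origin [0.5899 0.3101]
grn [220, 143, 11, 19, 176] band (0.647, 0.0511) size mm [50.4 27.7] rectangle 0.9 yaw 0.099 origin [0.6345 0.0499]
grn [252, 222, 8, 54, 126] band (0.3841, -0.0355) size mm [142.7   7.2] rectangle 6.6 yaw 0.112 origin [ 0.3717 -0.0369]
```

Call:
play_rows:
  commands:
    - [[-0.1, -0.2, 4], 0.015, -0.4]
    - [[0, 0, 4], 0, -0.4]
    - [[0, 0, 3.9], 0, -0.4]
    - [[0, 0, 2.4], 0, -0.4]
    - [[0, 0, 0], 0, -0.4]
    - [[0, 0, 0], 0, 1]
    - [[0, 0, 0], 0, 1]
    - [[0, 0, 0], 0, 1]

```text
t: 23.3
position: [0.5923, 0.3152, 0.0053]
tcp_rot: [-0.0, 0.98, 0.201, 0.0]
ft_force: [-0.0, -0.4, -0.0]
finger_gap: 0.0444
finger_force: 0.0
```

Call:
play_rows:
  commands:
    - [[0, 0, 0], 0, 1]
    - [[0, 0, 0], 0, 1]
    - [[0, 0, -3], 0, 1]
    - [[0, 0, -4], 0, 1]
    - [[0, 0, -4], 0, 1]
    - [[0, 0, -3], 0, 1]
    - [[0, 0, 0], 0, 1]

```text
t: 24.0
position: [0.5944, 0.3174, 0.1508]
tcp_rot: [-0.002, 0.979, 0.202, 0.005]
ft_force: [0.1, 0.5, -0.5]
finger_gap: 0.0294
finger_force: 30.0
```

Run:
```python
from h import *
plan(.625,.1086,.13,.103)
```

```text
t 24.0 pos [0.5944 0.3174 0.1508] yaw 0.406 q6 1.25 gap 0.0294 | turn 0.303 shift cm [ 0.9  21.08  2.08] F [ 0.1  0.5 -0.5]
```

Call:
play_rows:
  commands:
    - [[0, 0, 0], 0.101, 1]
    - [[0, 0, 0], 0.101, 1]
    - [[0, 0, 0], 0.101, 1]
    - [[0.2, 4.2, 0], 0, 1]
    - [[0.2, 4.2, 0], 0, 1]
    - [[0.2, 4.2, 0], 0, 1]
    - [[0.2, 4.2, 0], 0, 1]
    - [[0.1, 4.2, 0], 0, 1]

```text
t: 24.8
position: [0.6216, 0.106, 0.1435]
tcp_rot: [0.0, 0.999, 0.051, -0.001]
ft_force: [0.9, -0.5, -0.3]
finger_gap: 0.0293
finger_force: 30.0
```

Call:
play_rows:
  commands:
    - [[0, 0, 3], 0, 1]
    - [[0, 0, 0], 0, 1]
    - [[0, 0, 0], 0, 1]

```text
t: 25.1
position: [0.6216, 0.1075, 0.1136]
tcp_rot: [0.001, 0.999, 0.051, -0.001]
ft_force: [0.3, 0.5, -0.9]
finger_gap: 0.0292
finger_force: 30.0
```

Run:
```python
from h import *
plan(.626,.1086,.033,.103)
f=grab("wrist"); cv2.imwrite("pics/w7.png",f["pixels"]); band(f,"grn",.047); band(f,"yel",.12)
c=np.array([.634,.019]); x=np.array([np.cos(.103),np.sin(.103)]); y=np.array([-x[1],x[0]])
for s in (32,-32):
  for d in (60,90,120): print(s,d,np.round(w2px(f,[*(c+x*s/1e3+y*d/1e3),.046]),0), end=' ')
```

```text
t 25.1 pos [0.6216 0.1075 0.1136] yaw 0.103 q6 1.25 gap 0.0292 | turn -0.0 shift cm [ 0.45 -0.06  8.06] F [ 0.3  0.5 -0.9]
grn [309, 148, 46, 72, 2825] band (0.6431, 0.0518) size mm [52.8 30.7] rectangle 5.4 yaw 0.135 origin [0.6307 0.0501]
yel [220, 183, 63, 78, 4563] band (0.6358, 0.1088) size mm [41.8 32. ] rectangle 5.8 yaw 0.092 origin [0.6233 0.1076]
32 60 [292. 158.] 32 90 [249. 158.] 32 120 [207. 158.] -32 60 [289. 241.] -32 90 [250. 241.] -32 120 [210. 241.]
```

View pics/w7.png

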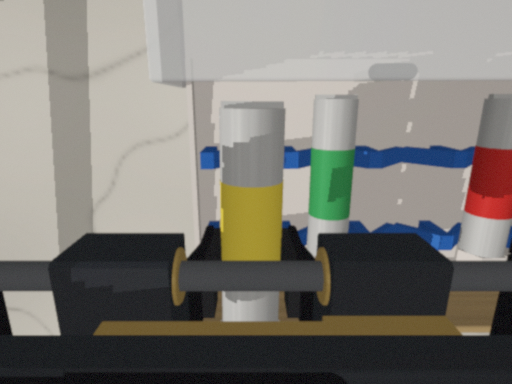

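The yellow tube is above cradle 3 (left plate end at column 203). Green and red are seated at about the same depth.

Call:
play_rows:
  commands:
    - [[0.5, 0, 3], 0, 1]
    - [[0, 0, 3], 0, 1]
    - [[0, 0, 1.2], 0, 1]
    - [[0, 0, 0.5], 0, 1]
    - [[0, 0, 0.4], 0, 1]
    - [[0, 0, 0.1], 0, 1]
    - [[0, 0, 0], 0, 1]

```text
t: 25.85
position: [0.6283, 0.1088, 0.0341]
tcp_rot: [-0.0, 0.999, 0.051, 0.001]
ft_force: [-0.2, 0.8, 0.8]
finger_gap: 0.0292
finger_force: 30.0
```

Call:
play_rows:
  commands:
    - [[0, 0, 0], 0, 0]
    - [[0, 0, 0], 0, 0]
    - [[0, 0, 0], 0, 0]
    - [[0, 0, 0], 0, 0]
    - [[0, 0, -3], 0, 0]
    - [[0, 0, -4], 0, 0]
    - [[0, 0, -4], 0, 0]

```text
t: 26.55
position: [0.6268, 0.1078, 0.1433]
tcp_rot: [0.0, 0.999, 0.051, -0.001]
ft_force: [0.0, 0.1, 1.1]
finger_gap: 0.0435
finger_force: 0.0
```

Run:
```python
from h import *
f=grab("wrist"); band(f,"grn",.047); band(f,"yel",.047)
f=grab("scene"); band(f,"yel",.045);band(f,"grn",.045);band(f,"red",.045)
cv2.imwrite("pics/s3.png",cv2.resize(f["pixels"][130:300,90:390],None,fx=2.6,fy=2.6))
# push spot: bar middle
c=np.array([.634,.019]); x=np.array([np.cos(.103),np.sin(.103)])
print("front",px2w(f,229,212,.078),px2w(f,326,176,.078))
plan(.40,.0,.15,.103)
```

```text
grn [302, 150, 41, 63, 2210] band (0.6431, 0.0518) size mm [51.8 30.5] rectangle 5.0 yaw 0.128 origin [0.6307 0.0502]
yel [230, 147, 37, 64, 2226] band (0.6394, 0.1108) size mm [52.7 29.1] rectangle 6.3 yaw 0.103 origin [0.6269 0.1095]
yel [317, 202, 19, 21, 213] band (0.6396, 0.11) size mm [59.6 33.2] rectangle 5.3 yaw -0.022 origin [0.6271 0.1103]
grn [229, 149, 25, 37, 136] band (0.4169, -0.0455) size mm [150.8   9.5] rectangle 6.5 yaw 0.11 origin [ 0.4045 -0.0469]
grn [296, 210, 19, 20, 203] band (0.643, 0.0498) size mm [54.8 32. ] rectangle 6.1 yaw -0.027 origin [0.6305 0.0501]
red [254, 227, 19, 20, 211] band (0.6539, -0.0693) size mm [53.  30.9] rectangle 7.4 yaw 0.065 origin [ 0.6414 -0.0701]
front [ 0.57848477 -0.13134852  0.078     ] [0.55587439 0.1476051  0.078     ]
t 26.6 pos [0.6312 0.1091 0.1497] yaw 0.103 q6 1.25 gap 0.0435 | turn 0.0 shift cm [-24.12   8.48  -0.03] F [ 0.2 -0.1  0.3]
```

View pics/s3.png

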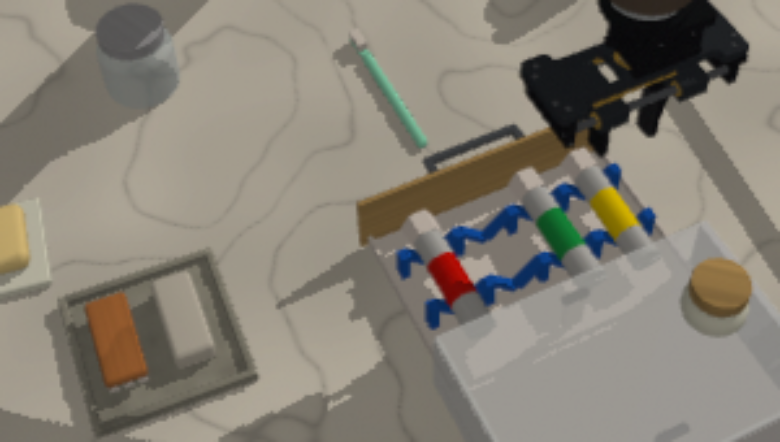

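All three tubes are seated, and the brush and pumice are in the tray. Next I'll push the handle bar with shut fingers.

Call:
play_rows:
  commands:
    - [[-4.4, 2.2, -0.5], 0, 1]
    - [[-4.4, 2.2, 0], 0, 1]
    - [[-4.4, 2.2, 0], 0, 1]
    - [[-4.4, 2.3, 0], 0, 1]
    - [[0, 0, 4], 0, 1]
    - [[0, 0, 4], 0, 1]
    - [[0, 0, 3], 0, 1]
    - [[0, 0, 0], 0, 1]

```text
t: 27.45
position: [0.4579, 0.0005, 0.0344]
tcp_rot: [0.001, 0.999, 0.051, -0.004]
ft_force: [-0.2, -0.3, -1.1]
finger_gap: 0.0007
finger_force: 0.0
```

Run:
```python
from h import *
plan(.500,.005,.04,.103)
f=grab("wrist"); cv2.imwrite("pics/w8.png",f["pixels"])
print(w2px(f,(.515,.0067,.052)))
```

```text
t 27.4 pos [0.4579 0.0005 0.0344] yaw 0.101 q6 1.32 gap 0.0007 | turn -0.002 shift cm [ 4.23 -0.02 -0.56] F [-0.2 -0.3 -1.1]
(np.float64(249.5084562467505), np.float64(140.32268654556884))
```

View pics/w8.png

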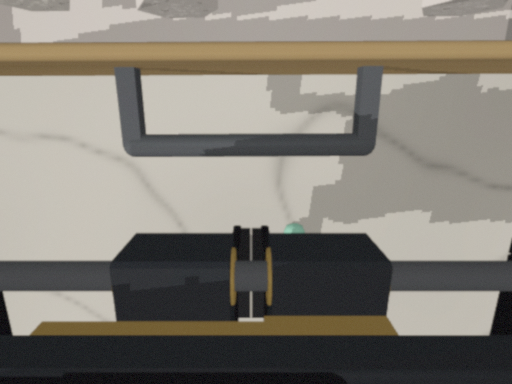

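The bar is centred ahead of the fingers, at (250,145). I'll push slowly.

Call:
play_rows:
  commands:
    - [[1.2, 0, -0.5], 0, 1]
    - [[1, 0, 0], 0, 1]
    - [[1, 0, 0], 0, 1]
    - [[1, 0, 0], 0, 1]
    - [[1, 0, 0], 0, 1]
    - [[1, 0, 0], 0, 1]
    - [[1, 0, 0], 0, 1]
    - [[1, 0, 0], 0, 1]

```text
t: 28.3
position: [0.5435, 0.0101, 0.0425]
tcp_rot: [0.0, 0.999, 0.051, -0.0]
ft_force: [-2.6, 0.5, 2.6]
finger_gap: 0.0004
finger_force: 1.2
```

Call:
play_rows:
  commands:
    - [[1, 0, 0], 0, 1]
    - [[1, 0, 0], 0, 1]
    - [[1, 0, 0], 0, 1]
    - [[1, 0, 0], 0, 1]
    - [[1, 0, 0], 0, 1]
    - [[1, 0, 0], 0, 1]
    - [[1, 0, 0], 0, 1]
    - [[0.5, 0, 0], 0, 1]

```text
t: 29.1
position: [0.6188, 0.0179, 0.0424]
tcp_rot: [-0.0, 0.999, 0.051, 0.001]
ft_force: [-2.1, 0.8, 0.6]
finger_gap: 0.0004
finger_force: 0.9
```

Run:
```python
from h import *
plan(.67,.022,.04,.103)
f=grab("wrist"); cv2.imwrite("pics/w9.png",f["pixels"])
f=grab("top"); im=f["pixels"]; np.save("pics/top9.npy",f,allow_pickle=True)
for n in("red","grn","yel"): band(f,n,.047)
```

```text
t 29.1 pos [0.6188 0.0179 0.0424] yaw 0.102 q6 1.38 gap 0.0004 | turn -0.001 shift cm [5.14 0.12 0.24] F [-2.1  0.8  0.6]
grn [252, 221, 8, 54, 126] band (0.3866, -0.0355) size mm [142.5   7.4] rectangle 6.5 yaw 0.115 origin [ 0.3742 -0.0369]
```

Call:
play_rows:
  commands:
    - [[0.8, 0, 0], 0, 1]
    - [[0.8, 0, 0], 0, 1]
    - [[0.8, 0, 0], 0, 1]
    - [[0.6, 0, 0], 0, 1]
    - [[0.5, 0, 0], 0, 1]
    - [[0.4, 0, 0], 0, 1]
    - [[0.3, 0, 0], 0, 1]
    - [[0, 0, 0], 0, 1]

```text
t: 30.0
position: [0.6541, 0.0214, 0.0423]
tcp_rot: [0.001, 0.999, 0.051, -0.006]
ft_force: [-9.3, 0.4, 5.6]
finger_gap: 0.0003
finger_force: 4.8
```

Call:
play_rows:
  commands:
    - [[0.3, 0, 0], 0, 1]
    - [[0.3, 0, 0], 0, 1]
    - [[0, 0, 0], 0, 1]

```text
t: 30.3
position: [0.6624, 0.0222, 0.0423]
tcp_rot: [0.0, 0.999, 0.051, -0.004]
ft_force: [-9.6, 1.5, 4.6]
finger_gap: 0.0006
finger_force: 4.3
```

Call:
play_rows:
  commands:
    - [[0.2, 0, 0], 0, 1]
    - [[0.2, 0, 0], 0, 1]
    - [[0.2, 0, 0], 0, 1]
    - [[0, 0, 0], 0, 1]

```text
t: 30.7
position: [0.6627, 0.0222, 0.0422]
tcp_rot: [0.001, 0.999, 0.051, -0.01]
ft_force: [-20.6, 2.5, 13.3]
finger_gap: 0.0005
finger_force: 10.2
```

Run:
```python
from h import *
plan(.67,.022,.04,.103)
f=grab("scene"); cv2.imwrite("pics/s4.png",cv2.resize(f["pixels"][130:350,190:430],None,fx=2.7,fy=2.7))
```

```text
t 30.7 pos [0.6627 0.0222 0.0422] yaw 0.101 q6 1.4 gap 0.0005 | turn -0.002 shift cm [0.73 0.1  0.22] F [-20.6   2.5  13.3]
```

View pics/s4.png

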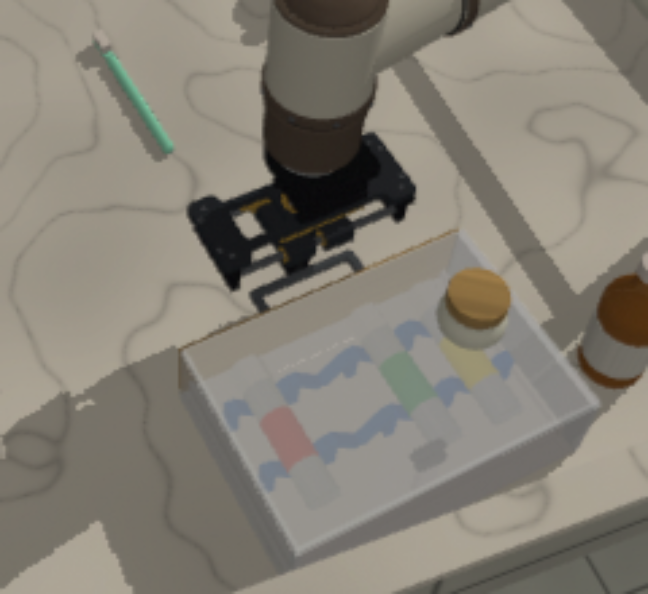

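The drawer front is flush with the box and the force rises with no further travel, so it is against its end stop with the tubes in place. I'll back off.

Call:
play_rows:
  commands:
    - [[-1, 0, 0], 0, 1]
    - [[-2, 0, 0], 0, 1]
    - [[-4, 0, 0], 0, 1]
    - [[0, 0, -4], 0, 1]
    - [[0, 0, -4], 0, 1]
    - [[-4, 0, -2], 0, 1]
    - [[-4, 0, 0], 0, 1]
    - [[0, 0, 0], 0, 1]

```text
t: 31.55
position: [0.5184, 0.0073, 0.1435]
tcp_rot: [-0.001, 0.999, 0.051, 0.0]
ft_force: [0.4, 0.5, -1.0]
finger_gap: 0.0001
finger_force: 0.0
```

Run:
```python
from h import *
plan(.5,.0,.15,.103)
f=grab("scene"); a=cv2.resize(f["pixels"][150:340,100:430],None,fx=2.4,fy=2.4); cv2.imwrite("pics/s5.png",a)
```

```text
t 31.6 pos [0.5184 0.0073 0.1435] yaw 0.102 q6 1.35 gap 0.0001 | turn -0.001 shift cm [-1.91  0.53 -0.65] F [ 0.4  0.5 -1. ]
```

View pics/s5.png

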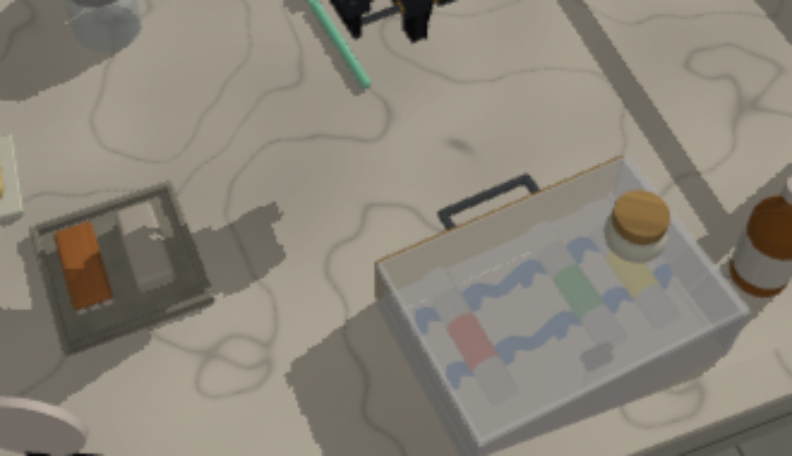

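The drawer is shut, its tubes are seated, both blocks are in the tray and the robot is clear, so I'll hand in.

```bash
python3 -c "
from h import *
print(sign_off())"
```

```text
the job is handed in; nothing more can be done
None
```

I've handed the job in, with no verdict returned: the brush and pumice are in the tray, the three tubes present (red, green, yellow) are seated in cradles, and the drawer is pushed home against its end stop.

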